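# Third hand: saddle the last cartridge and hold the bundle pressed for banding

## Task

Two thick drying cartridges lie side by side in the spring-loaded trough of the banding fixture. Take the third cartridge of the same thickness from the tray, lay it lengthwise in the groove between the two with its ends about level with theirs, and press it down gently until the trough's pointer stands between the two lines of the scale, never much past the lower line; keep that push steady for a few seconds and finish the program still holding it pressed there, so that a colleague can put the band round. Leave the thinner cartridge, the timer and the small bottle where they are.

Things in the scene. Friction and masses are not known exactly. Their poses are not given: they have to be found in the camera images.
- fixture: banding fixture, fixed to the bench: aluminium base plate 196 x 130 x 10 mm with four 58 mm guide posts and, at its -x end, a white scale plate with two black lines. Origin: centre of the underside, on the bench; its x runs along the trough, z up.
- bed (a joint): how far the sprung trough of the fixture is pressed down, in m: 0 at the top (pointer 6 mm above the upper line), 0.006 pointer at the upper line, 0.012 at the lower line, 0.018 bottom stop. Springs: about 3 N of total load to leave 0, then 1.2 N per mm; the cartridges' own weight (about 1.5 N each) counts, so with three in it the hand must push about 9 N for 0.009 (5 to 14 N over the span between the lines).
- bed_floor (a point): centre of the trough's inner floor, which moves with it (38 mm above the bench at joint 0); x along the trough, y across it, z up. The trough is 91 mm wide inside, its side walls rise 26 mm above this floor and are 6 mm thick; it is 126 mm long inside between low end lips. A cartridge saddled on the two lower ones has its axis about 60 mm above this floor, over its centre line.
- low_a: first thick cartridge in the trough: plain white plastic cylinder with grey ends, 44 mm in diameter, 120 mm long, about 150 g. Origin on its axis at mid-length; x along its axis.
- low_b: second thick cartridge in the trough, same as low_a, beside it.
- third: the third thick cartridge, lying in the tray: same, 44 mm in diameter, 120 mm long, about 150 g; origin on its axis at mid-length; x along its axis. Grip it across its diameter at mid-length, from above. Saddled in the groove, its axis is only 16 mm above the tops of the lower two, so the fingertips must not reach more than about 13 mm below its axis.
- thin: thinner cartridge in the other place of the tray, 30 mm in diameter, 120 mm long; not needed. Origin on its axis at mid-length; x along its axis.
- tray: grey tray fixed to the bench, 136 x 176 x 6 mm, with two places 110 mm apart, each a pair of low ribs (to 9.5 mm above the bench) along x between which a cartridge lies on the 6 mm floor. Either cartridge may be in either place. Origin: centre of the underside.
- timer: white lab timer lying on the bench, 64 x 64 x 18 mm, a bystander; origin at the centre of its underside.
- dropper: small plastic bottle with screw cap, 33 mm in diameter, 72 mm high, standing on the bench, a bystander; origin at the centre of its underside.

How it is judged:
By the outcome, as a careful person would: the job done as asked, in the order asked, and still so for the second after the job is handed in, while the arm keeps its last pose, push and grip.
It also fails if it takes over 42 s, if anything falls off the work surface, if the arm or the gripper's body presses on something with over 40 N, if the wrist force passes 120 N, or if a joint passes its speed limit or range.

## Robot

A 6-joint arm with a two-finger parallel gripper is mounted at the origin on a cart in front of the work surface, level with it; the furniture and walls round the work are solid. World frame = base frame: x ahead of the robot, y to its left, z up, the work surface at z = 0. Lengths are in m, angles in rad, forces in N, time in s.
With the tool pointing down it reaches from about 0.35 to 0.975 m from the base axis. Payload 4.9 kg.
Tool frame: the origin (TCP) lies at the very end of the fingers, on their centre line; the grasp point (between the pads) lies 19 mm behind it; y points along the fingers, z is the direction in which the jaws open and shut, and the axes are right-handed (so a half turn about y gives the same grasp; the last joint's range is limited). The gripper opens to 85 mm and grips with 20 to 120 N. Pads are 22 mm wide; open, the fingers measure 114 mm over their backs; the gripper's body (76 mm by 85 mm) begins 54 mm behind the grasp point. The pads swing forward as they close: fully open they stand 13 mm farther back than shut.
Start: joints at [1.01, 0.053, 1.613, -0, 1.476, -0.119], TCP at [0.267, 0.565, 0.231] pointing down, gripper open.
Joint ranges: [-3.01, 3.01], [-1.01, 2.22], [0.06, 2.58], [-1.02, 4.17], [0.09, 2.62], [-3.14, 3.14]. Speed limits (rad/s): [2.57, 2.57, 3.14, 3.14, 3.14, 3.14].

## Interface

Orientations are given as a rotation vector (axis times angle).
In Python, from station import ctrl gives the robot as it stands.
- The arm moves only by the tool arm_command, never from a script. Its argument "steps" is a list of rows, each a list of 3 entries, a list of its own where there are three numbers: the shift along the tool's x, y, z in m, then the turn, a rotation vector about the tool's x, y, z in degrees, then the opening, from 0 (shut) to 1 (fully open). In form: [[[dx, dy, dz], [ax, ay, az], gripper], ...]. A call has 1 to 5 rows; each row is the pose to reach, as a shift and turn from the pose measured when the call began, along the tool's axes at that moment; what a row does not reach only later rows make up. A row lasts 1/10 s, in which the tool goes at most 50 mm and 8.59 degrees, less where a joint would pass 70% of its speed; a pose out of reach is approached as far as the arm can. A call with a gripper value outside its range is refused whole. The fingers move at their own pace and stop on an object; "force" is the grip in N (left out, the last holds). Time passes only in rows, so rows that repeat a pose let the fingers close. It gives the time, the measured TCP pose, the force and the opening at its end, in the units of the state.
- ctrl.get_obs(): the state, without advancing time (a new reading comes with each control period).
- ctrl.get_image(name): name is "side" or "top"; returns a dict with "img" (420x560x3 uint8, red, green, blue), "camera_matrix" (3x3 intrinsics, pixels), "k1" (the pictures are not rectified: a ray, as slopes to the right and down, at radius r is drawn at 1 + k1 r^2 times it, then the intrinsics apply), "world_from_camera" (4x4, takes a point from camera to world coordinates). Camera axes: x right, y up, looking along -z (the intrinsics and any distortion apply to the point x, -y, -z); pixel columns grow to the right and rows downward; lengths in m; the calibration is good to about 2 mm. A picture is of the moment at which its call begins. There is no depth.
- ctrl.finish_job(): hands the job in, once; it reports no verdict.
Trained networks look in a picture, given as the dict that the camera call returned (one of the last four; its "shot" number tells which), for a name from the list of things; names that differ only in an ending like _2 or _b are one class to them, and where a whole thing is asked for, a point or a joint stands for the part that bears it (a point fixed in the world has none). Each returns a list of dicts, best first, with "confidence" (0 to 1); they miss things now and then, are a little off and sometimes report something else, mostly with a low value. They report only what shows in the picture. A call takes as long as a camera call.
- ctrl.boxes_of(picture, name): "position" ([row, column] in pixels, amid what is visible of it).
The state is a dict: "t": time; "q": joint angles; "dq": joint speeds; "effort": joint torques, N m; "tool_pos": TCP position; "tool_rot": TCP orientation; "contact_force": force on the tool from outside, world axes, zero at the start; "wrist_torque": the same for the moment, N m; "opening": finger opening in m.
Only numpy, scipy, OpenCV 4.12 (cv2) and the standard library are available. Lean on these libraries where they do the work, as an engineer would, in place of code of your own. Each camera call takes 0.05 s, during which the arm holds its last target.

## Working session

There is one attempt and no reset: what is moved stays moved. The work goes in short steps, Python scripts to look and compute and a tool call to move; the robot and the scene stay as the last step left them, time stands still between calls to the robot, and variables do not carry over. Pictures are saved under pics/ and viewed, and the job is handed in when it is done.

Besides the shell and the picture viewer there is one more tool, called after "Request:" in YAML: its name, and indented under it one key for each argument. arm_command: Moves the arm, as the interface text tells. Its arguments: {"type":"object","properties":{"steps":{"type":"array"},"force":{"type":"number"}},"required":["steps"]}

```bash
ls; mkdir -p pics
python3 - <<'E'
from station import ctrl
import cv2
o=ctrl.get_obs()
for k,v in o.items(): print(k,v)
for n in("side","top"):
    p=ctrl.get_image(n); cv2.imwrite(f"pics/{n}0.png",p["img"][:,:,::-1]); print(n,p["camera_matrix"],p["k1"],p["world_from_camera"])
    for t in("bed_floor","low_a","third","thin","tray","fixture","timer","dropper"):
        print(t,[( [round(float(x)) for x in d["position"]],round(d["confidence"],2)) for d in ctrl.boxes_of(p,t)])
print(ctrl.get_obs()["t"])
E
```

```text
pics
t 0.0
q [ 1.00999062e+00  5.33520692e-02  1.61429663e+00 -4.74335595e-06
  1.47596918e+00 -1.18993206e-01]
dq [ 8.63574348e-04 -9.27052338e-04 -1.05863494e-03  2.73996062e-05
 -1.61389172e-03  1.02022867e-03]
effort [ 4.31338515e-05 -3.93678832e+01 -3.70174992e+01 -1.40791076e-04
  7.00020013e-03 -5.83459084e-06]
tool_pos [0.2669038  0.56446263 0.2300644 ]
tool_rot [-1.54480115  0.34710853 -0.3460476 ]
contact_force [-0.11291627  0.11476293  1.52356003]
wrist_torque [ 0.04649512 -0.02024097  0.01647773]
opening 0.08541849465562709
side [[397.88041636   0.         274.93944253]
 [  0.         397.88041636 209.34536433]
 [  0.           0.           1.        ]] 0.025165146618002135 [[ 0.87783601  0.28615417 -0.38408297  0.15203919]
 [-0.47887178  0.53986712 -0.69226101 -0.66542678]
 [ 0.0092604   0.79161814  0.61094595  0.66632976]
 [ 0.          0.          0.          1.        ]]
bed_floor [([279, 341], 0.89)]
low_a [([269, 346], 0.75), ([255, 333], 0.74), ([194, 240], 0.43)]
third [([178, 224], 0.68)]
thin [([194, 255], 0.82)]
tray [([195, 238], 0.59)]
fixture [([289, 334], 0.82)]
timer [([248, 227], 0.82), ([210, 333], 0.65)]
dropper [([212, 334], 0.75), ([282, 336], 0.71)]
top [[421.24689499   0.         273.2314371 ]
 [  0.         421.24689499 219.1008956 ]
 [  0.           0.           1.        ]] -0.05290049606639328 [[ 0.00519848  0.98692165 -0.16111686  0.40853857]
 [-0.99976333  0.00172576 -0.02168652 -0.0025642 ]
 [-0.02112484  0.16119146  0.98669704  0.92943665]
 [ 0.          0.          0.          1.        ]]
bed_floor [([231, 356], 0.78)]
low_a [([210, 368], 0.98), ([211, 390], 0.8)]
third [([252, 165], 0.91)]
thin [([230, 210], 0.72)]
tray [([237, 192], 0.91), ([293, 277], 0.25)]
fixture [([227, 360], 0.66)]
timer [([293, 274], 0.6)]
dropper [([167, 293], 0.66), ([213, 388], 0.39), ([228, 358], 0.16)]
0.9
```

View pics/side0.png

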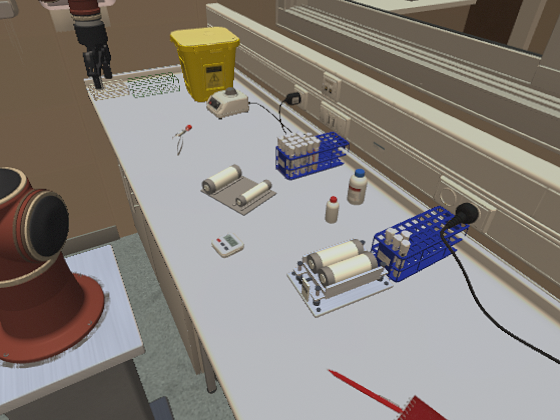

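View pics/top0.png

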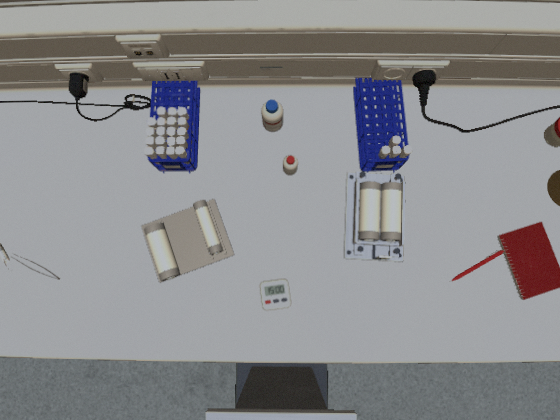

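Run:
```python
import cv2,numpy as np
im=cv2.imread("pics/top0.png")
a=cv2.resize(im[195:285,135:240],None,fx=5,fy=5,interpolation=cv2.INTER_CUBIC)
b=cv2.resize(im[160:270,335:415],None,fx=5,fy=5,interpolation=cv2.INTER_CUBIC)
cv2.imwrite("pics/a.png",a);cv2.imwrite("pics/b.png",b)
im=cv2.imread("pics/side0.png")
cv2.imwrite("pics/c.png",cv2.resize(im[230:320,280:400],None,fx=6,fy=6,interpolation=cv2.INTER_CUBIC))
```

```text
(no output)
```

View pics/a.png

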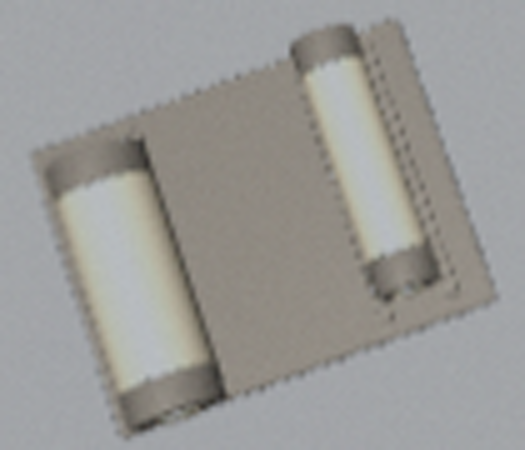

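View pics/b.png

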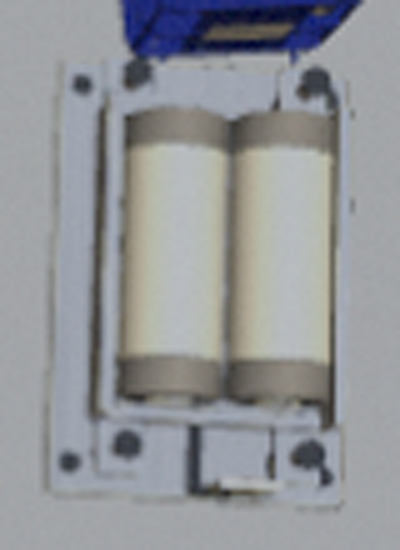

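View pics/c.png

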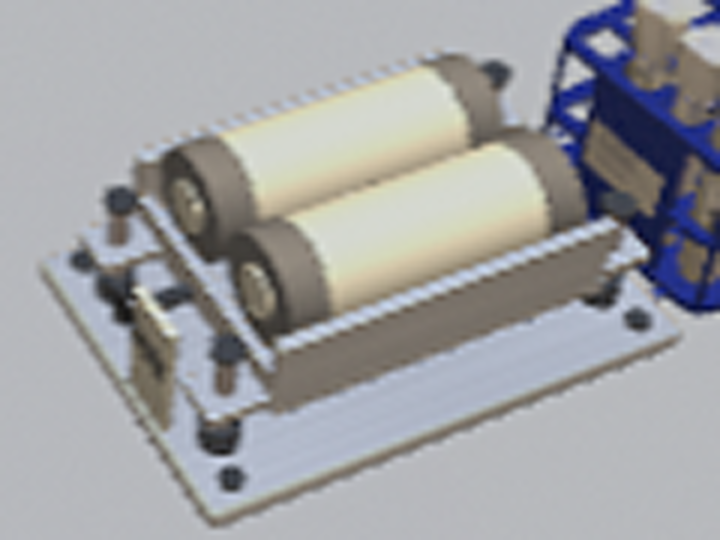

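Run:
```python
import cv2
im=cv2.imread("pics/side0.png")
cv2.imwrite("pics/d.png",cv2.resize(im[155:220,190:285],None,fx=8,fy=8,interpolation=cv2.INTER_CUBIC))
```

```text
(no output)
```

View pics/d.png

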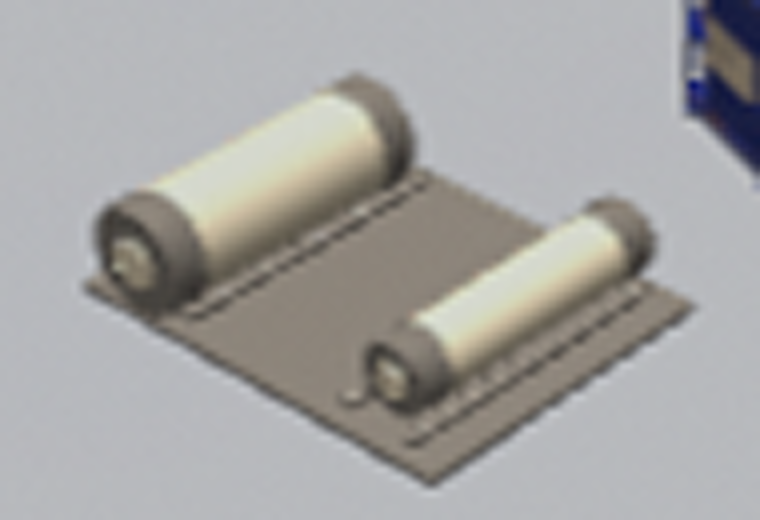

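```bash
cat > h.py <<'E'
import numpy as np,cv2,pickle
from scipy.optimize import least_squares
def proj(P,cal):
    K,k1,T=cal; P=np.atleast_2d(P); c=(P-T[:3,3])@T[:3,:3]
    s=np.c_[c[:,0]/-c[:,2],-c[:,1]/-c[:,2]]; s=s*(1+k1*(s**2).sum(1))[:,None]
    return s@np.diag([K[0,0],K[1,1]])+[K[0,2],K[1,2]]
def cal(p): return (np.array(p["camera_matrix"]),p["k1"],np.array(p["world_from_camera"]))
def hull(x,y,z,yaw,c,r=.022,L=.12,tilt=0):
    a=np.linspace(0,2*np.pi,60); u=np.array([np.cos(yaw)*np.cos(tilt),np.sin(yaw)*np.cos(tilt),np.sin(tilt)]);v=np.array([-np.sin(yaw),np.cos(yaw),0]);w=np.cross(u,v)
    P=np.vstack([np.array([x,y,z])+s*L/2*u+r*(np.cos(a)[:,None]*v+np.sin(a)[:,None]*w) for s in(-1,1)])
    return cv2.convexHull(proj(P,c).astype(np.float32))
def fit(obs,x0,z):
    def f(q): return np.concatenate([[cv2.pointPolygonTest(hull(q[0],q[1],z,q[2],c),(float(a),float(b)),True) for a,b in pts] for c,pts in obs])
    s=least_squares(f,x0,diff_step=1e-4,x_scale=[.01,.01,.1]); return s
def full(pts,off,k): return (np.array(pts)+.5)/k-.5+np.array(off)
E
python3 - <<'E'
from h import *
from station import ctrl
cs={n:cal(ctrl.get_image(n)) for n in("side","top")}; pickle.dump(cs,open("cal.pkl","wb"))
A=full([(47,175),(85,300),(118,390),(150,172),(185,270),(217,370),(60,155),(100,142),(135,138),(130,425),(180,415),(215,398)],(135,195),5)
D=full([(150,185),(240,130),(330,82),(97,225),(105,270),(150,313),(412,150),(395,110),(355,72)],(190,155),8)
for o in([(cs["top"],A)],[(cs["side"],D)],[(cs["top"],A),(cs["side"],D)]):
    s=fit(o,[.35,.25,.3],.028); print("third",s.x.round(4),np.abs(s.fun).mean().round(2),s.fun.round(1))
La=full([(126,150),(122,250),(118,350),(150,112),(190,112),(140,403),(190,403)],(335,160),5)
Lb=full([(337,150),(334,250),(330,350),(260,112),(300,112),(260,405),(310,405)],(335,160),5)
Sa=full([(215,130),(320,95),(430,60),(163,170),(167,200),(180,230),(500,100),(480,65)],(280,230),6)
Sb=full([(320,205),(410,170),(510,130),(232,270),(240,300),(260,330),(585,200),(565,155)],(280,230),6)
for n,t,sd,y0 in(("a",La,Sa,-.2),("b",Lb,Sb,-.25)):
  for o in([(cs["top"],t)],[(cs["side"],sd)],[(cs["top"],t),(cs["side"],sd)]):
    s=fit(o,[.4,y0,.0],.060); print(n,s.x.round(4),np.abs(s.fun).mean().round(2),s.fun.round(1))
E
```

```text
third [0.4856 0.2586 0.3753] 0.5 [ 0.7 -0.1  0.4  0.3  0.1  0.6  0.4  0.7  0.6  0.4  0.5  1. ]
third [0.4867 0.2589 0.4157] 0.32 [-0.  -0.1  0.5  0.1  0.2  0.7  0.   0.8  0.2]
third [0.4859 0.2588 0.382 ] 0.46 [ 0.9 -0.1  0.3  0.2  0.1  0.8  0.5  0.9  0.7  0.3  0.4  0.8  0.3 -0.2
  0.1  0.7  0.6  0.8  0.2  0.8  0. ]
a [ 0.567  -0.1853 -0.0633] 0.48 [ 0.  -0.  -0.1  0.6  1.   0.5  1.1]
a [ 0.5712 -0.1839 -0.0562] 0.33 [-0.2 -0.1  0.2  0.3  0.3  0.5  0.6  0.5]
a [ 0.5688 -0.1854 -0.0536] 0.65 [ 0.3 -0.  -0.3  1.4  1.8 -0.3  0.2 -0.8 -0.7 -0.3  0.8  1.   1.4 -0.1
 -0.4]
b [ 0.5631 -0.2588  0.011 ] 5.64 [ 6.4  7.7  5.8 -7.1 -2.5 -8.7  1.2]
b [ 0.5701 -0.2298 -0.0045] 0.4 [-0.1  0.1  0.2  0.1  0.2  1.   0.5  0.9]
b [ 0.5684 -0.2295 -0.0498] 0.65 [-0.3  0.2  0.9  1.3  1.5 -0.2 -0.1  0.5  0.1 -0.6  1.   1.   1.7  0.1
  0.3]
```

Run:
```python
from h import *
cs=pickle.load(open("cal.pkl","rb"))
def ray(p,c,z):
    s=least_squares(lambda q: proj([q[0],q[1],z],c)[0]-p,[.5,0]).x; return s
B=[ray(p,cs["top"],.010) for p in full([(62,62),(48,490),(343,507)],(335,160),5)]
T=[ray(p,cs["top"],.006) for p in full([(33,150),(395,17),(497,297),(125,437)],(135,195),5)]
S=[ray(p,cs["side"],.006) for p in full([(432,485),(692,303),(85,287)],(190,155),8)]
C=[ray(p,cs["side"],.010) for p in full([(42,265),(215,522),(680,337)],(280,230),6)]
f=lambda a,b:(np.arctan2(*(a-b)[::-1]),np.linalg.norm(a-b).round(4))
print("plate",np.round(B,4),f(B[0],B[1]),f(B[1],B[2]))
print("plate side",np.round(C,4),f(C[2],C[1]),f(C[0],C[1]), (C[0]+C[2])/2)
print("tray",np.round(T,4),f(T[0],T[3]),f(T[1],T[2]),f(T[0],T[1]),f(T[3],T[2]))
print("tray side",np.round(S,4),f(S[1],S[0]),f(S[2],S[0]))
```

```text
plate [[ 0.6663 -0.1478]
 [ 0.4741 -0.1373]
 [ 0.4668 -0.2655]] (np.float64(-0.05480465096172544), np.float64(0.1926)) (np.float64(1.51461985780155), np.float64(0.1285))
plate side [[ 0.475  -0.1404]
 [ 0.4681 -0.2679]
 [ 0.6607 -0.279 ]] (np.float64(-0.05740935535234958), np.float64(0.1929)) (np.float64(1.5166927292865235), np.float64(0.1277)) [ 0.56782114 -0.20968552]
tray [[0.5463 0.314 ]
 [0.6072 0.1522]
 [0.4814 0.1036]
 [0.4192 0.2661]] (np.float64(0.3599361060131873), np.float64(0.1358)) (np.float64(0.3686566328936508), np.float64(0.1348)) (np.float64(1.9306480124375134), np.float64(0.1729)) (np.float64(1.9365457709216871), np.float64(0.1741))
tray side [[0.4812 0.0996]
 [0.6081 0.1511]
 [0.4195 0.2621]] (np.float64(0.3857071395031403), np.float64(0.137)) (np.float64(1.9337389955540345), np.float64(0.1738))
```

```bash
cat >> h.py <<'E'
from scipy.spatial.transform import Rotation as Ro
def delta(o,pos,phi):
    R=Ro.from_rotvec(o["tool_rot"]); 
    best=None
    for p in(phi,phi+np.pi):
        c,s=np.cos(p),np.sin(p)
        M=Ro.from_matrix(np.array([[s,0,c],[-c,0,s],[0,-1,0.]]))
        v=(R.inv()*M).as_rotvec(degrees=True)
        if best is None or np.linalg.norm(v)<np.linalg.norm(best): best=v
    d=R.inv().apply(np.array(pos)-o["tool_pos"])
    print("shift mm",(d*1000).round(1),"turn",best.round(2)); return d,best
def st(o):
    R=Ro.from_rotvec(o["tool_rot"]).as_matrix()
    print("t",round(o["t"],2),"pos",np.round(o["tool_pos"],4),"zdir deg",np.degrees(np.arctan2(R[1,2],R[0,2])).round(2),"y",R[:,1].round(3),"F",np.round(o["contact_force"],1),"Tq",np.round(o["wrist_torque"],2),"op",round(o["opening"],4),"q",np.round(o["q"],2))
E
python3 - <<'E'
from h import *
from station import ctrl
o=ctrl.get_obs(); st(o); delta(o,[.486,.2587,.12],.372+np.pi/2); delta(o,[.486,.2587,.0165],.372+np.pi/2)
E
```

```text
t 1.0 pos [0.2672 0.565  0.2313] zdir deg 64.69 y [ 0.  0. -1.] F [ 0.3 -0.3  0.3] Tq [ 0.01 -0.   -0.04] op 0.0855 q [ 1.01  0.05  1.61  0.    1.48 -0.12]
shift mm [ 328.7  111.3 -183.3] turn [ -0.   -46.63   0.  ]
shift mm [ 328.7  214.8 -183.4] turn [ -0.   -46.63   0.  ]
```

Request:
arm_command:
  steps:
    - [[0.036,0.008,-0.02],[0,-5,0],1]
    - [[0.072,0.02,-0.04],[0,-11,0],1]
    - [[0.11,0.035,-0.061],[0,-17,0],1]
    - [[0.15,0.05,-0.083],[0,-24,0],1]
    - [[0.19,0.065,-0.105],[0,-30,0],1]
  force: 60

```text
t: 1.5
tool_pos: [0.3948, 0.3875, 0.166]
tool_rot: [-1.569, -0.069, 0.068]
contact_force: [1.7, 0.6, -1.0]
opening: 0.0852
```

Run:
```python
from h import *
from station import ctrl
o=ctrl.get_obs(); st(o); delta(o,[.486,.2587,.09],.372+np.pi/2)
```

```text
t 1.5 pos [0.3948 0.3875 0.166 ] zdir deg 94.98 y [ 0.001  0.001 -1.   ] F [ 1.7  0.6 -1. ] Tq [ 0.   -0.05 -0.04] op 0.0852 q [ 0.64 -0.07  1.85 -0.    1.36 -1.02]
shift mm [  79.6   76.  -136.2] turn [ -0.02 -16.33   0.05]
```

Request:
arm_command:
  steps:
    - [[0.022,0.02,-0.036],[0,-5,0],1]
    - [[0.044,0.04,-0.075],[0,-10,0],1]
    - [[0.064,0.058,-0.11],[0,-14,0],1]
    - [[0.0796,0.076,-0.136],[0,-16.3,0],1]
    - [[0.0796,0.076,-0.136],[0,-16.3,0],1]

```text
t: 2.0
tool_pos: [0.486, 0.2555, 0.0872]
tool_rot: [-1.553, -0.285, 0.291]
contact_force: [0.1, 0.5, -0.5]
opening: 0.0855
```

Run:
```python
from h import *
from station import ctrl
for n in("side","top"):
    p=ctrl.get_image(n)["img"]; im=np.ascontiguousarray(p[:,:,::-1])
    c=pickle.load(open("cal.pkl","rb"))[n]
    cv2.polylines(im,[np.round(hull(.486,.2587,.028,.372,c)*16).astype(np.int32)],True,(0,0,255),1,cv2.LINE_AA,4)
    im=im[140:220,180:285] if n=="side" else im[195:285,125:245]
    cv2.imwrite(f"pics/{n}1.png",cv2.resize(im,None,fx=6,fy=6,interpolation=cv2.INTER_CUBIC))
o=ctrl.get_obs(); st(o); delta(o,[.486,.2587,.0165],.372+np.pi/2)
```

```text
t 2.1 pos [0.486  0.2585 0.0897] zdir deg 111.17 y [-0.     0.001 -1.   ] F [-0.5  1.1 -0.3] Tq [ 0.02  0.03 -0.01] op 0.0854 q [ 0.35  0.01  1.91  0.    1.23 -1.59]
shift mm [ 0.1 73.2  0.1] turn [-0.04 -0.14 -0.01]
```

View pics/side1.png

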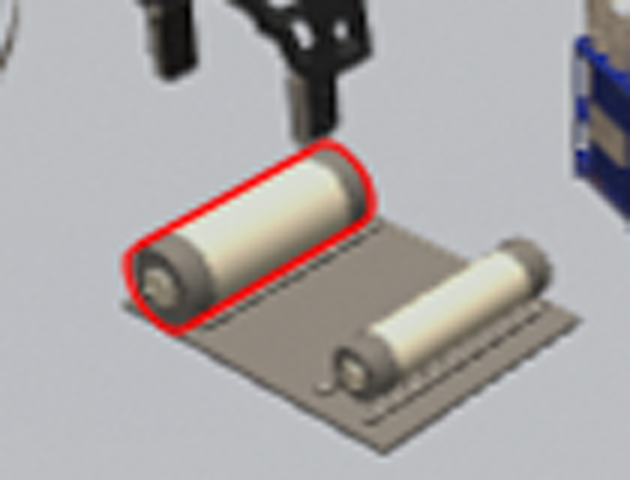

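View pics/top1.png

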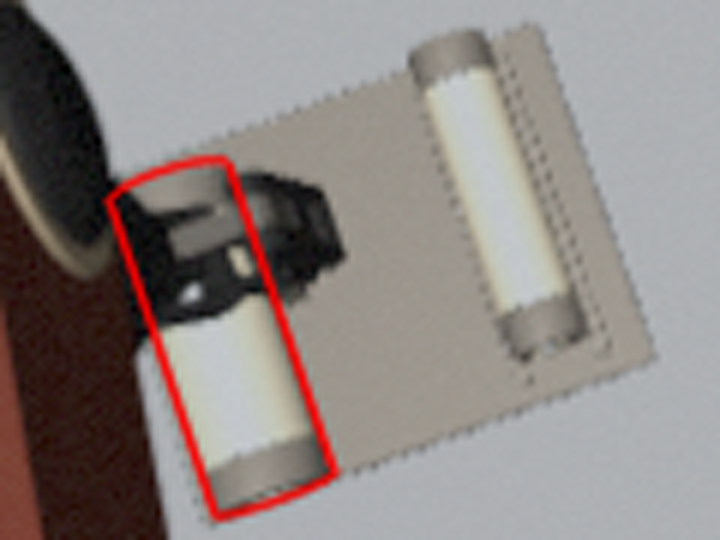

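Request:
arm_command:
  steps:
    - [[0,0.025,0],[0,0,0],1]
    - [[0,0.05,0],[0,0,0],1]
    - [[0,0.067,0],[0,0,0],1]
    - [[0,0.073,0],[0,0,0],1]
    - [[0,0.073,0],[0,0,0],1]

```text
t: 2.6
tool_pos: [0.4853, 0.2594, 0.0167]
tool_rot: [-1.55, -0.29, 0.292]
contact_force: [0.3, -0.1, 0.5]
opening: 0.0852
```

Request:
arm_command:
  steps:
    - [[0,0,0],[0,0,0],0.7]
    - [[0,0,0],[0,0,0],0.5]
    - [[0,0,0],[0,0,0],0.3]
    - [[0,0,0],[0,0,0],0.2]
    - [[0,0,0],[0,0,0],0.2]
  force: 60

```text
t: 3.1
tool_pos: [0.4869, 0.2593, 0.0185]
tool_rot: [-1.551, -0.293, 0.289]
contact_force: [0.5, -3.3, 6.6]
opening: 0.0419
```

Run:
```python
from h import *
from station import ctrl
o=ctrl.get_obs(); st(o)
p=ctrl.get_image("side")["img"]; im=np.ascontiguousarray(p[:,:,::-1])
cv2.imwrite("pics/s2.png",cv2.resize(im[130:215,185:265],None,fx=7,fy=7,interpolation=cv2.INTER_CUBIC))
```

```text
t 3.1 pos [0.4869 0.2593 0.0185] zdir deg 111.25 y [ 0.002  0.    -1.   ] F [ 0.5 -3.3  6.6] Tq [-0.46 -0.03 -0.03] op 0.0419 q [ 0.35  0.11  1.93 -0.    1.09 -1.59]
```

View pics/s2.png

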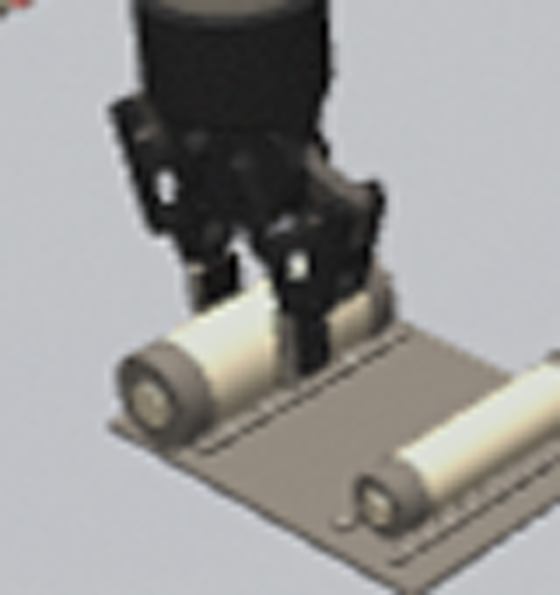

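Request:
arm_command:
  steps:
    - [[0,0,0],[0,0,0],0.2]
    - [[0,0,0],[0,0,0],0.2]
    - [[0,0,0],[0,0,0],0.2]

```text
t: 3.45
tool_pos: [0.4871, 0.2595, 0.0187]
tool_rot: [-1.551, -0.293, 0.289]
contact_force: [0.3, -0.2, 1.3]
opening: 0.0419
```

Run:
```python
from h import *
from station import ctrl
o=ctrl.get_obs(); st(o)
```

```text
t 3.45 pos [0.4871 0.2595 0.0187] zdir deg 111.24 y [ 0.003  0.001 -1.   ] F [ 0.3 -0.2  1.3] Tq [-0.03 -0.05  0.03] op 0.0419 q [ 0.35  0.11  1.93 -0.    1.09 -1.59]
```

Request:
arm_command:
  steps:
    - [[0,-0.008,0],[0,0,0],0.2]
    - [[0,-0.025,0],[0,0,0],0.2]
    - [[0,-0.05,0],[0,0,0],0.2]
    - [[0,-0.08,0],[0,0,0],0.2]
    - [[0,-0.11,0],[0,0,0],0.2]

```text
t: 3.95
tool_pos: [0.4859, 0.2592, 0.1292]
tool_rot: [-1.551, -0.292, 0.29]
contact_force: [0.1, 0.3, -0.8]
opening: 0.0421
```

Request:
arm_command:
  steps:
    - [[0,-0.025,0],[0,0,0],0.2]
    - [[0,-0.045,0],[0,0,0],0.2]
    - [[0,-0.05,0],[0,0,0],0.2]
    - [[0,-0.05,0],[0,0,0],0.2]

```text
t: 4.35
tool_pos: [0.4861, 0.2594, 0.1798]
tool_rot: [-1.55, -0.293, 0.289]
contact_force: [-0.5, 0.0, -1.7]
opening: 0.0422
```

Run:
```python
from h import *
from station import ctrl
o=ctrl.get_obs(); st(o)
for n in("side","top"):
    p=ctrl.get_image(n)["img"]; im=np.ascontiguousarray(p[:,:,::-1]); cv2.imwrite(f"pics/{n}3full.png",im)
    im=im[90:190,180:280] if n=="side" else im[190:290,100:230]
    cv2.imwrite(f"pics/{n}3.png",cv2.resize(im,None,fx=6,fy=6,interpolation=cv2.INTER_CUBIC))
delta(o,[.5675,-.2085,.20],-.055+np.pi/2)
```

```text
t 4.35 pos [0.4861 0.2594 0.1798] zdir deg 111.25 y [ 0.002  0.001 -1.   ] F [-0.5  0.  -1.7] Tq [ 0.03 -0.02  0.01] op 0.0422 q [ 0.35 -0.09  1.84  0.    1.39 -1.59]
shift mm [ -93.6  -20.5 -465.6] turn [-0.04 24.4   0.12]
```

View pics/side3.png

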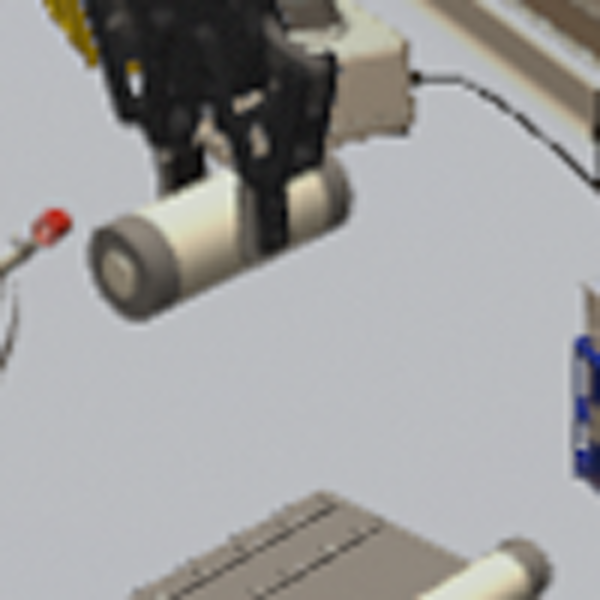

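View pics/top3.png

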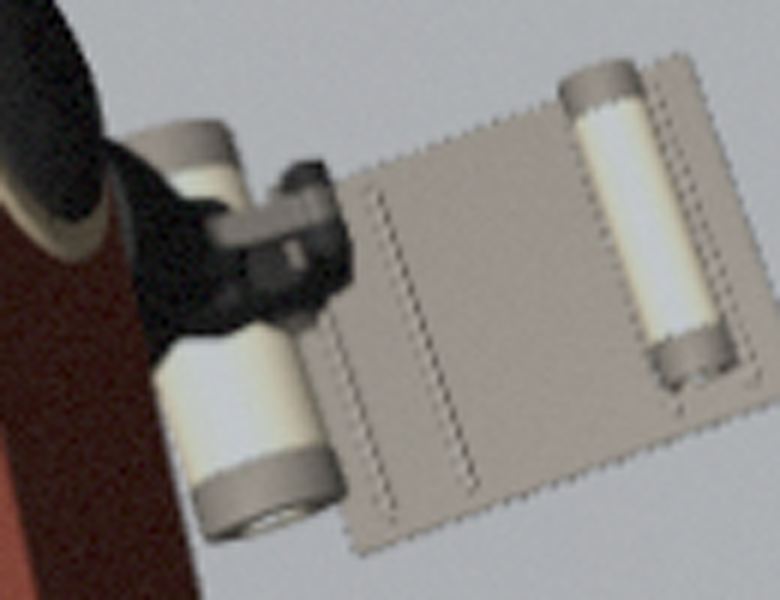

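```bash
cat >> h.py <<'E'
def fit5(obs,x0):
    def f(q): return np.concatenate([[cv2.pointPolygonTest(hull(q[0],q[1],q[2],q[3],c,tilt=q[4]),(float(a),float(b)),True)-.3 for a,b in pts] for c,pts in obs])
    return least_squares(f,x0,diff_step=1e-3,x_scale=[.01,.01,.01,.1,.1])
E
python3 - <<'E'
from h import *
cs=pickle.load(open("cal.pkl","rb"))
S=full([(135,213),(92,245),(92,265),(100,290),(140,320),(190,290),(350,195),(345,215),(235,168),(335,165)],(180,90),6)
T=full([(165,390),(180,445),(195,490),(205,540),(345,495),(335,455),(312,375),(175,120),(215,120),(238,160)],(100,190),6)
s=fit5([(cs["side"],S),(cs["top"],T)],[.486,.259,.19,.37,0.01]); print(s.x.round(4),s.fun.round(1))
o=np.array([.4861,.2594,.1798]); zd=np.array([np.cos(1.9417),np.sin(1.9417),0])
for w in(-.022,-.034):
  for h in(0,.005,.01): print(w,h,(proj(o+w*zd+[0,0,h],cs["side"])[0]-[180,90])*6)
E
```

```text
[ 0.4841  0.259   0.1897  0.3994 -0.0482] [ 0.6  1.   0.7  0.4 -0.3  0.9 -0.4  0.3 -0.2  0.1  1.   0.4  0.4 -0.7
  0.1  1.   0.2  0.6  0.7  0. ]
-0.022 0 [258.40640169 260.6082895 ]
-0.022 0.005 [257.59383911 250.26713006]
-0.022 0.01 [256.77617365 239.86434696]
-0.034 0 [277.54280072 268.93578537]
-0.034 0.005 [276.78260148 258.56054129]
-0.034 0.01 [276.01760104 248.12314296]
```

Request:
arm_command:
  steps:
    - [[-0.003,0,-0.015],[0,1,0],0.2]
    - [[-0.01,0,-0.048],[0,3,0],0.2]
    - [[-0.017,0,-0.086],[0,5,0],0.2]
    - [[-0.025,0,-0.125],[0,7,0],0.2]
    - [[-0.033,0,-0.165],[0,9,0],0.2]

```text
t: 4.95
tool_pos: [0.5131, 0.091, 0.1759]
tool_rot: [-1.565, -0.163, 0.17]
contact_force: [0.8, -0.3, -1.3]
opening: 0.0425
```

Run:
```python
from h import *
from station import ctrl
o=ctrl.get_obs(); st(o)
delta(o,[.5703,-.2078,.16],-.055+np.pi/2)
```

```text
t 4.95 pos [0.5131 0.091  0.1759] zdir deg 102.14 y [-0.004 -0.001 -1.   ] F [ 0.8 -0.3 -1.3] Tq [ 0.01 -0.07  0.02] op 0.0425 q [ 0.03 -0.15  1.91 -0.    1.39 -1.75]
shift mm [  -6.9   15.9 -304.1] turn [ 0.03 15.29 -0.25]
```

Request:
arm_command:
  steps:
    - [[-0.001,0.002,-0.038],[0,2,0],0.2]
    - [[-0.002,0.004,-0.076],[0,4,0],0.2]
    - [[-0.003,0.006,-0.114],[0,6,-0.1],0.2]
    - [[-0.003,0.008,-0.152],[0,8,-0.1],0.2]
    - [[-0.004,0.01,-0.19],[0,10,-0.2],0.2]

```text
t: 5.45
tool_pos: [0.548, -0.0979, 0.1642]
tool_rot: [-1.57, -0.025, 0.03]
contact_force: [-0.5, 0.4, -1.0]
opening: 0.0422
```

Run:
```python
from h import *
from station import ctrl
o=ctrl.get_obs(); st(o)
delta(o,[.5703,-.2078,.16],-.055+np.pi/2)
```

```text
t 5.45 pos [ 0.548  -0.0979  0.1642] zdir deg 91.99 y [-0.003  0.    -1.   ] F [-0.5  0.4 -1. ] Tq [-0.03 -0.07  0.02] op 0.0422 q [-0.31 -0.06  1.84 -0.    1.37 -1.92]
shift mm [  18.5    4.1 -110.7] turn [-0.01  5.14 -0.19]
```

Request:
arm_command:
  steps:
    - [[0.006,0.001,-0.036],[0,2,0],0.2]
    - [[0.012,0.002,-0.07],[0,3.5,-0.1],0.2]
    - [[0.017,0.003,-0.098],[0,4.8,-0.2],0.2]
    - [[0.0185,0.004,-0.1107],[0,5.1,-0.2],0.2]
    - [[0.0185,0.004,-0.1107],[0,5.1,-0.2],0.2]

```text
t: 5.95
tool_pos: [0.5693, -0.2092, 0.1586]
tool_rot: [-1.569, 0.047, -0.043]
contact_force: [0.4, -0.6, -1.0]
opening: 0.0421
```

Run:
```python
from h import *
from station import ctrl
cs=pickle.load(open("cal.pkl","rb"))
for n in("side","top"):
    p=ctrl.get_image(n)["img"]; im=np.ascontiguousarray(p[:,:,::-1]);cv2.imwrite(f"pics/{n}4full.png",im)
    o=ctrl.get_obs(); h=o["tool_pos"]
    im=cv2.resize(im[180:320,270:410] if n=="side" else im[140:280,310:450],None,fx=4.2,fy=4.2,interpolation=cv2.INTER_CUBIC)
    cv2.imwrite(f"pics/{n}4.png",im)
st(o); delta(o,[.5703,-.2078,.0874],-.055+np.pi/2)
```

```text
t 6.05 pos [ 0.5696 -0.2072  0.1592] zdir deg 86.88 y [-0.002  0.002 -1.   ] F [ 0.1  0.9 -2.3] Tq [-0.01 -0.02  0.04] op 0.042 q [-0.47  0.06  1.72  0.    1.36 -1.99]
shift mm [ 0.9 71.8 -0.7] turn [-0.09  0.04 -0.09]
```

View pics/side4.png

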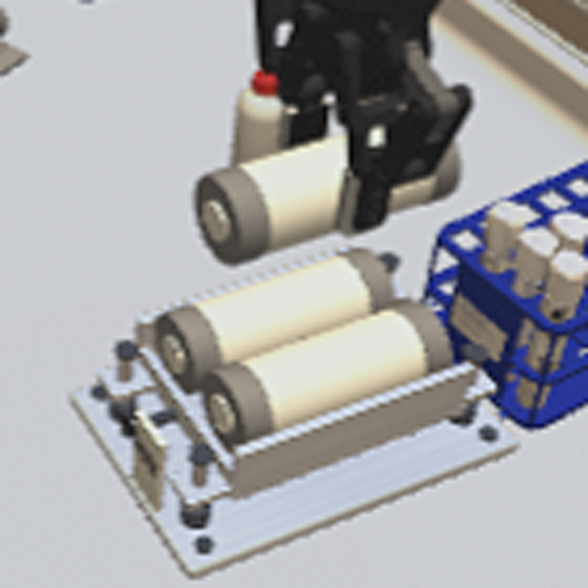

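View pics/top4.png

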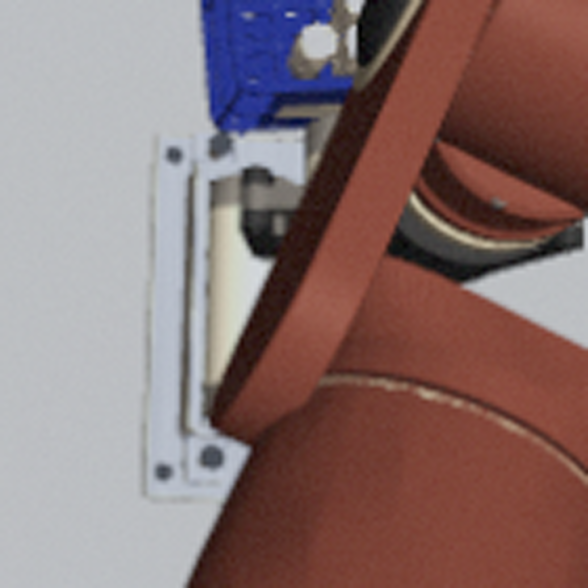

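Run:
```python
from h import *
cs=pickle.load(open("cal.pkl","rb"))
S=full([(250,166),(300,148),(340,133),(195,195),(200,235),(215,256),(232,264),(290,250),(335,237),(462,165),(455,190)],(270,180),4.2)
s=fit([(cs["side"],S)],[.57,-.208,-.05],.1686); print(s.x.round(4),s.fun.round(1))
```

```text
[ 0.5694 -0.2096 -0.0243] [ 0.7  0.4  0.  -0.1 -0.5  0.2  1.4  0.2 -0.5  0.4  0.1]
```

Request:
arm_command:
  steps:
    - [[0.0005,0.015,0.0003],[0,0,0],0.2]
    - [[0.001,0.035,0.0007],[0,0,0],0.2]
    - [[0.001,0.053,0.0007],[0,0,0],0.2]
    - [[0.001,0.063,0.0007],[0,0,0],0.2]
    - [[0.001,0.064,0.0007],[0,0,0],0.2]

```text
t: 6.55
tool_pos: [0.569, -0.2047, 0.0925]
tool_rot: [-1.567, 0.046, -0.037]
contact_force: [-0.9, 0.4, -1.4]
opening: 0.0417
```

Run:
```python
from h import *
from station import ctrl
p=ctrl.get_image("side")["img"]; im=np.ascontiguousarray(p[:,:,::-1])
cv2.imwrite("pics/s5.png",cv2.resize(im[210:310,280:390],None,fx=6,fy=6,interpolation=cv2.INTER_CUBIC))
o=ctrl.get_obs(); st(o); delta(o,[.5708,-.2065,.0874],-.055+np.pi/2)
```

```text
t 6.6 pos [ 0.5698 -0.2053  0.0938] zdir deg 86.94 y [-0.004  0.003 -1.   ] F [-0.  -0.2 -1.8] Tq [0.   0.03 0.06] op 0.0423 q [-0.47  0.13  1.77  0.    1.25 -1.99]
shift mm [ 1.1  6.4 -1.2] turn [-0.14  0.09 -0.21]
```

View pics/s5.png

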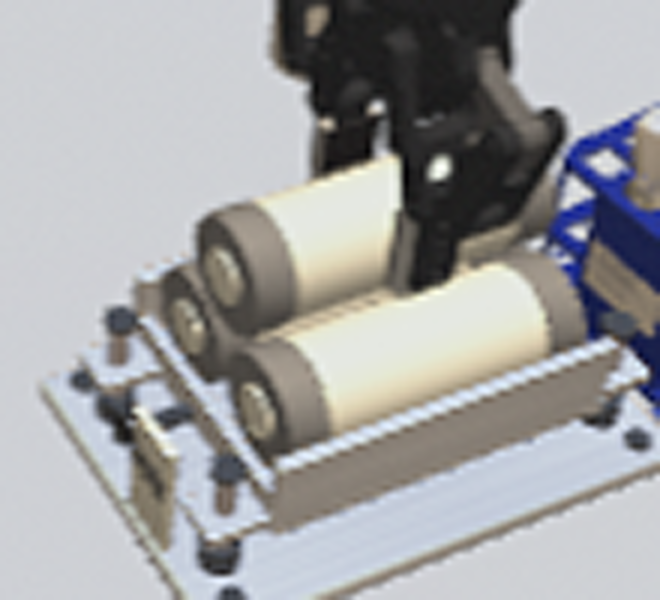

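Run:
```python
from h import *
cs=pickle.load(open("cal.pkl","rb"))["side"]
ax=np.array([.0599,-.0033,0])
def pc(p): return ((proj(p,cs)[0]-[280,210]+.5)*6-.5).round(1)
g=np.array([.5700,-.2072,0])-ax; l=np.array([.0012,.022,0])
print(pc(g+l+[0,0,.06]),pc(g-l+[0,0,.06]))
for dy in(-.003,0,.003): print(dy,pc(g+[0,dy,.1032]),pc(g+[dy,0,.1032]))
```

```text
[193.7 327.6] [258.2 412.5]
-0.003 [239.8 284.9] [227.3 282.3]
0 [234.8 279.4] [234.8 279.4]
0.003 [229.9 273.8] [242.3 276.4]
```

Request:
arm_command:
  steps:
    - [[0.001,0.001,-0.001],[0,0,0],0.2]
    - [[0.0018,0.002,-0.0017],[0,0,0],0.2]
    - [[0.0018,0.0035,-0.0017],[0,0,0],0.2]
    - [[0.0018,0.005,-0.0017],[0,0,0],0.2]
    - [[0.0018,0.005,-0.0017],[0,0,0],0.2]

```text
t: 7.1
tool_pos: [0.5715, -0.2071, 0.0888]
tool_rot: [-1.568, 0.045, -0.039]
contact_force: [0.3, -0.9, -1.3]
opening: 0.0419
```

Run:
```python
from h import *
from station import ctrl
o=ctrl.get_obs(); st(o); delta(o,[.5716,-.207,.0874],-.055+np.pi/2)
```

```text
t 7.1 pos [ 0.5715 -0.2071  0.0888] zdir deg 86.94 y [-0.004  0.003 -1.   ] F [ 0.3 -0.9 -1.3] Tq [-0.02 -0.02 -0.  ] op 0.0419 q [-0.47  0.14  1.77  0.    1.24 -1.99]
shift mm [0.1 1.4 0.1] turn [-0.14  0.09 -0.21]
```

Request:
arm_command:
  steps:
    - [[0,0.001,0],[0,0,0],0.2]
    - [[0,0.002,0],[0,0,0],0.2]
    - [[0,0.002,0],[0,0,0],0.2]
    - [[0,0.002,0],[0,0,0],0.2]

```text
t: 7.5
tool_pos: [0.5716, -0.2073, 0.0871]
tool_rot: [-1.568, 0.045, -0.039]
contact_force: [0.2, -0.4, 0.3]
opening: 0.0421
```

Request:
arm_command:
  steps:
    - [[0,0.001,0],[0,0,0],0.2]
    - [[0,0.002,0],[0,0,0],0.2]
    - [[0,0.002,0],[0,0,0],0.2]
    - [[0,0.002,0],[0,0,0],0.2]

```text
t: 7.9
tool_pos: [0.5717, -0.2075, 0.0854]
tool_rot: [-1.569, 0.044, -0.04]
contact_force: [-1.0, -1.6, 2.3]
opening: 0.0423
```

Run:
```python
from h import *
from station import ctrl
p=ctrl.get_image("side")["img"]; im=np.ascontiguousarray(p[:,:,::-1])
cv2.imwrite("pics/s6.png",cv2.resize(im[210:310,280:390],None,fx=6,fy=6,interpolation=cv2.INTER_CUBIC))
o=ctrl.get_obs(); st(o)
```

```text
t 7.95 pos [ 0.5718 -0.2075  0.0854] zdir deg 86.93 y [-0.003  0.002 -1.   ] F [-1.8 -1.5  2.3] Tq [-0.19  0.22  0.03] op 0.042 q [-0.47  0.15  1.77  0.    1.23 -1.99]
```

View pics/s6.png

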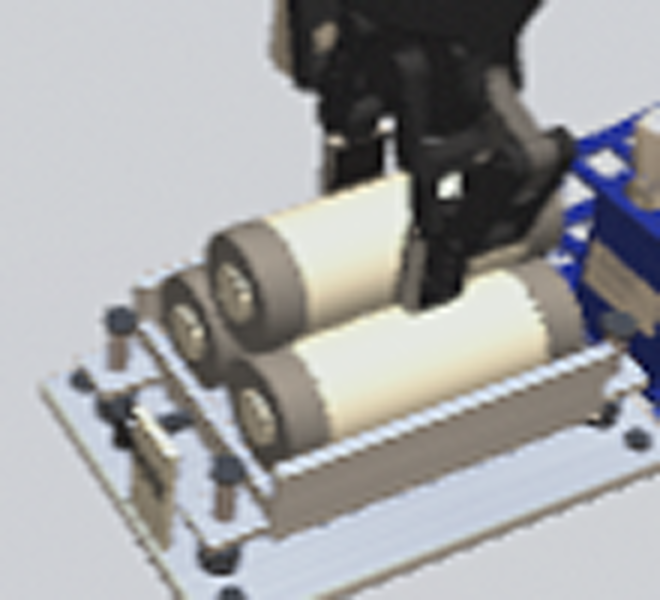

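Request:
arm_command:
  steps:
    - [[-0.0005,0.0003,-0.0003],[0,0,0],0.2]
    - [[-0.0008,0.001,-0.0005],[0,0,0],0.2]
    - [[-0.0008,0.0015,-0.0005],[0,0,0],0.2]
    - [[-0.0008,0.0015,-0.0005],[0,0,0],0.2]

```text
t: 8.35
tool_pos: [0.5716, -0.2078, 0.0844]
tool_rot: [-1.568, 0.043, -0.041]
contact_force: [1.8, 0.3, 3.7]
opening: 0.0422
```

Request:
arm_command:
  steps:
    - [[0,0.001,0],[0,0,0],0.2]
    - [[0,0.0015,0],[0,0,0],0.2]
    - [[0,0.0015,0],[0,0,0],0.2]
    - [[0,0.0015,0],[0,0,0],0.2]

```text
t: 8.75
tool_pos: [0.5717, -0.2078, 0.0831]
tool_rot: [-1.568, 0.043, -0.041]
contact_force: [-0.2, 1.6, 5.0]
opening: 0.0423
```

Run:
```python
from h import *
from station import ctrl
o=ctrl.get_obs(); st(o)
p=ctrl.get_image("side")["img"]; im=np.ascontiguousarray(p[:,:,::-1])
cv2.imwrite("pics/s7.png",cv2.resize(im[210:310,280:390],None,fx=6,fy=6,interpolation=cv2.INTER_CUBIC))
cv2.imwrite("pics/s7b.png",cv2.resize(im[270:310,290:330],None,fx=14,fy=14,interpolation=cv2.INTER_CUBIC))
```

```text
t 8.75 pos [ 0.5717 -0.2078  0.0831] zdir deg 86.94 y [-0.001  0.002 -1.   ] F [-0.2  1.6  5. ] Tq [ 0.25 -0.04 -0.05] op 0.0423 q [-0.47  0.15  1.77  0.    1.23 -1.99]
```

View pics/s7.png

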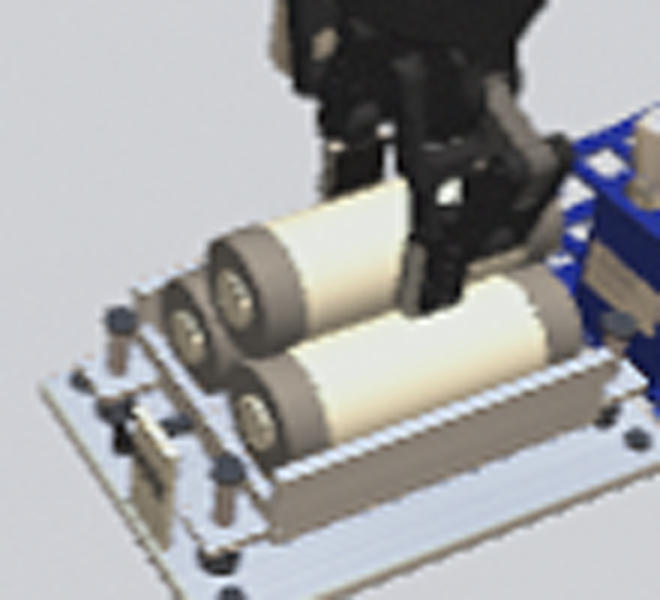

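View pics/s7b.png

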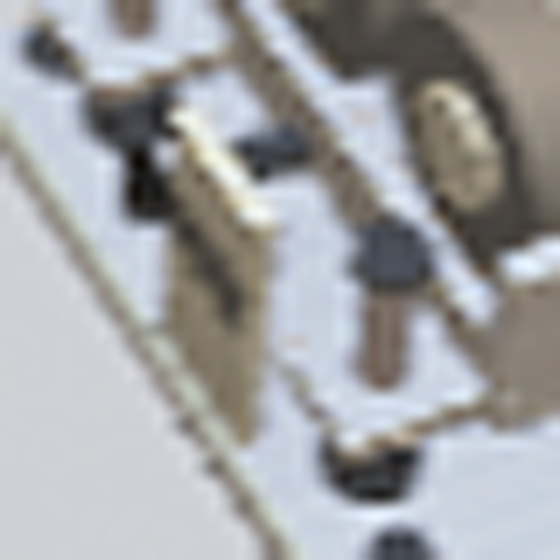

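Request:
arm_command:
  steps:
    - [[0,0.0005,0.0002],[0,0,0],0.2]
    - [[0,0.001,0.0003],[0,0,0],0.2]
    - [[0,0.0015,0.0003],[0,0,0],0.2]
    - [[0,0.0018,0.0003],[0,0,0],0.2]
    - [[0,0.0018,0.0003],[0,0,0],0.2]

```text
t: 9.3
tool_pos: [0.5717, -0.2077, 0.0818]
tool_rot: [-1.569, 0.043, -0.041]
contact_force: [-0.2, 0.5, 6.0]
opening: 0.0422
```

Request:
arm_command:
  steps:
    - [[0,0.0005,0],[0,0,0],0.2]
    - [[0,0.001,0],[0,0,0],0.2]
    - [[0,0.0015,0],[0,0,0],0.2]
    - [[0,0.0015,0],[0,0,0],0.2]

```text
t: 9.7
tool_pos: [0.5717, -0.2078, 0.081]
tool_rot: [-1.569, 0.043, -0.041]
contact_force: [-1.0, 1.7, 6.8]
opening: 0.0417
```

Run:
```python
from h import *
from station import ctrl
o=ctrl.get_obs(); st(o)
p=ctrl.get_image("side")["img"]; im=np.ascontiguousarray(p[:,:,::-1])
cv2.imwrite("pics/s8full.png",im)
cv2.imwrite("pics/s8.png",cv2.resize(im[210:310,280:390],None,fx=6,fy=6,interpolation=cv2.INTER_CUBIC))
cv2.imwrite("pics/s8b.png",cv2.resize(im[270:310,290:330],None,fx=14,fy=14,interpolation=cv2.INTER_CUBIC))
```

```text
t 9.7 pos [ 0.5717 -0.2078  0.081 ] zdir deg 86.94 y [-0.001  0.002 -1.   ] F [-1.   1.7  6.8] Tq [ 0.29  0.15 -0.  ] op 0.0417 q [-0.47  0.15  1.77  0.    1.22 -1.99]
```

View pics/s8.png

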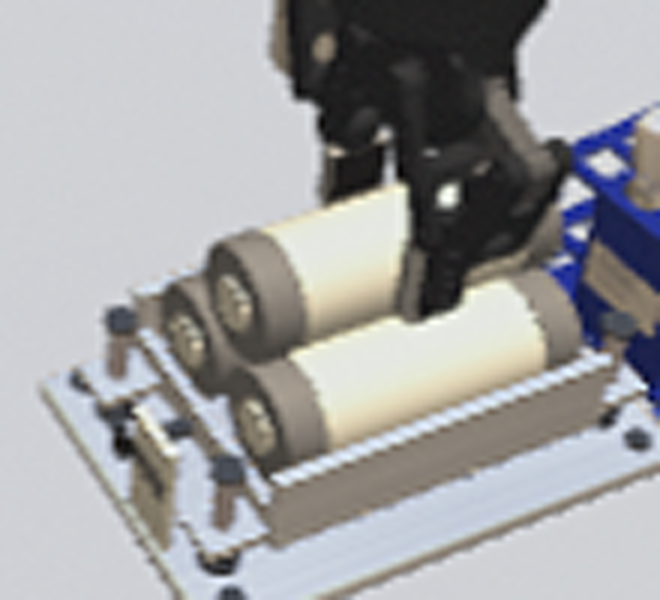

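View pics/s8b.png

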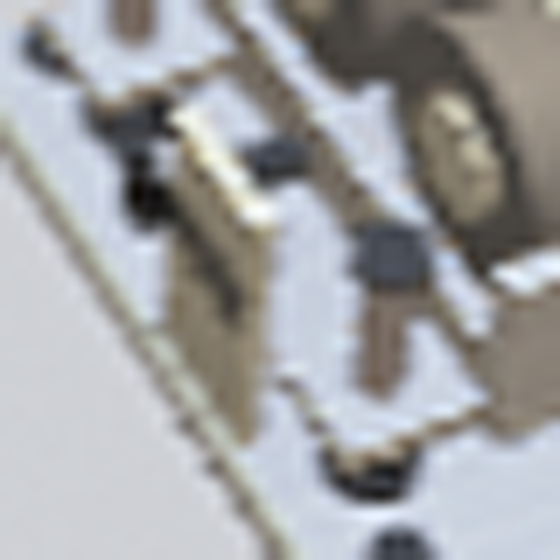

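Request:
arm_command:
  steps:
    - [[0,0.0005,0.0002],[0,0,0],0.2]
    - [[0,0.001,0.0003],[0,0,0],0.2]
    - [[0,0.0015,0.0003],[0,0,0],0.2]
    - [[0,0.0017,0.0003],[0,0,0],0.2]
    - [[0,0.0017,0.0003],[0,0,0],0.2]

```text
t: 10.25
tool_pos: [0.5717, -0.2078, 0.0803]
tool_rot: [-1.569, 0.043, -0.041]
contact_force: [-2.7, 2.2, 8.4]
opening: 0.0422
```

Request:
arm_command:
  steps:
    - [[0,0.0005,0],[0,0,0],0.2]
    - [[0,0.0008,0],[0,0,0],0.2]
    - [[0,0.0008,0],[0,0,0],0.2]
    - [[0,0.0008,0],[0,0,0],0.2]

```text
t: 10.65
tool_pos: [0.5717, -0.2078, 0.0804]
tool_rot: [-1.569, 0.044, -0.04]
contact_force: [-1.8, 1.7, 7.9]
opening: 0.0419
```

```bash
cat > m.py <<'E'
from h import *
def track(fa,fb):
    # vertical displacement of trough side wall lower edge/flange near end, via ECC-like LK tracking
    cs=pickle.load(open("cal.pkl","rb"))["side"]
    a=cv2.cvtColor(cv2.imread(fa),cv2.COLOR_BGR2GRAY);b=cv2.cvtColor(cv2.imread(fb),cv2.COLOR_BGR2GRAY)
    P=np.array([[323,298],[345,289],[365,281],[381,274],[318,302],[325,300],[330,287],[383,271]],np.float32)
    Q,s,e=cv2.calcOpticalFlowPyrLK(a,b,P[:,None],None,winSize=(9,9),maxLevel=1)
    d=Q[:,0]-P; dz=proj([.51,-.26,.04],cs)-proj([.51,-.26,.049],cs)
    print("px flow",d.round(2).tolist(),"9mm =",(-dz).round(2))
E
python3 - <<'E'
from m import *
from station import ctrl
o=ctrl.get_obs(); st(o)
p=ctrl.get_image("side")["img"]; im=np.ascontiguousarray(p[:,:,::-1])
cv2.imwrite("pics/s9full.png",im)
cv2.imwrite("pics/s9.png",cv2.resize(im[210:310,280:390],None,fx=6,fy=6,interpolation=cv2.INTER_CUBIC))
track("pics/side4full.png","pics/s8full.png")
track("pics/side4full.png","pics/s9full.png")
E
```

```text
t 10.65 pos [ 0.5717 -0.2078  0.0804] zdir deg 86.94 y [-0.002  0.001 -1.   ] F [-1.8  1.7  7.9] Tq [0.29 0.26 0.01] op 0.0419 q [-0.47  0.15  1.77  0.    1.22 -1.99]
px flow [[-0.41999998688697815, 2.4000000953674316], [-2.3499999046325684, 2.990000009536743], [2.809999942779541, 1.0199999809265137], [-0.7300000190734863, 2.4700000286102295], [-0.10999999940395355, 0.800000011920929], [-0.4699999988079071, 2.4100000858306885], [-0.2199999988079071, 2.4200000762939453], [-0.25, 2.2799999713897705]] 9mm = [[ 0.43 -2.98]]
px flow [[-0.46000000834465027, 2.5], [1.1200000047683716, 1.8899999856948853], [5.75, -0.029999999329447746], [-0.8500000238418579, 2.640000104904175], [-0.18000000715255737, 0.8500000238418579], [-0.47999998927116394, 2.4700000286102295], [-0.33000001311302185, 2.630000114440918], [-0.36000001430511475, 2.509999990463257]] 9mm = [[ 0.43 -2.98]]
```

View pics/s9.png

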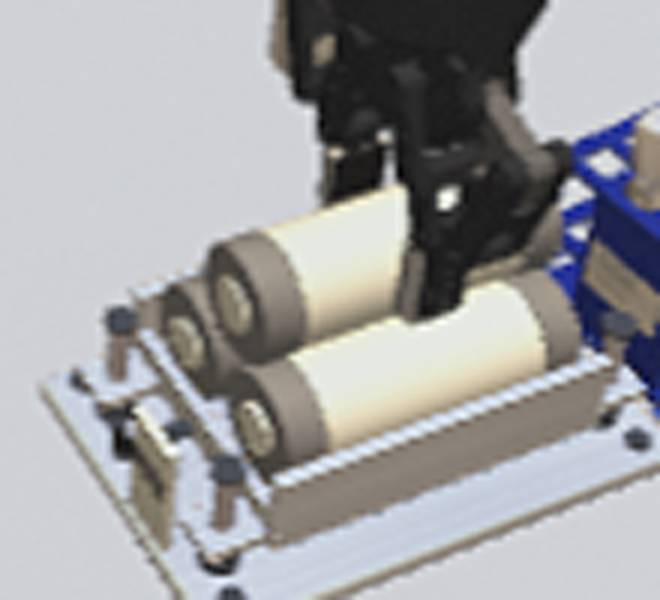

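Request:
arm_command:
  steps:
    - [[0,0.0005,0],[0,0,0],0.2]
    - [[0,0.001,0],[0,0,0],0.2]
    - [[0,0.0015,0],[0,0,0],0.2]
    - [[0,0.0018,0],[0,0,0],0.2]
    - [[0,0.0018,0],[0,0,0],0.2]

```text
t: 11.2
tool_pos: [0.5717, -0.2078, 0.0796]
tool_rot: [-1.569, 0.044, -0.04]
contact_force: [-2.3, 2.6, 8.9]
opening: 0.0421
```

Run:
```python
from m import *
from station import ctrl
p=ctrl.get_image("side")["img"]; im=np.ascontiguousarray(p[:,:,::-1])
o=ctrl.get_obs(); st(o)
cv2.imwrite("pics/s10full.png",im)
cv2.imwrite("pics/s10.png",cv2.resize(im[210:310,280:390],None,fx=6,fy=6,interpolation=cv2.INTER_CUBIC))
cv2.imwrite("pics/s10b.png",cv2.resize(im[270:310,290:330],None,fx=14,fy=14,interpolation=cv2.INTER_CUBIC))
track("pics/side4full.png","pics/s10full.png")
```

```text
t 11.25 pos [ 0.5718 -0.2078  0.0797] zdir deg 86.94 y [-0.002  0.001 -1.   ] F [-2.   1.5  9.6] Tq [ 0.34  0.32 -0.05] op 0.0421 q [-0.47  0.15  1.77  0.    1.22 -1.99]
px flow [[-0.550000011920929, 2.799999952316284], [-0.949999988079071, 2.9700000286102295], [3.7799999713897705, 1.0], [-0.9800000190734863, 2.9600000381469727], [-0.25999999046325684, 0.8500000238418579], [-0.3700000047683716, 2.700000047683716], [-0.49000000953674316, 2.940000057220459], [-0.47999998927116394, 2.7899999618530273]] 9mm = [[ 0.43 -2.98]]
```

View pics/s10.png

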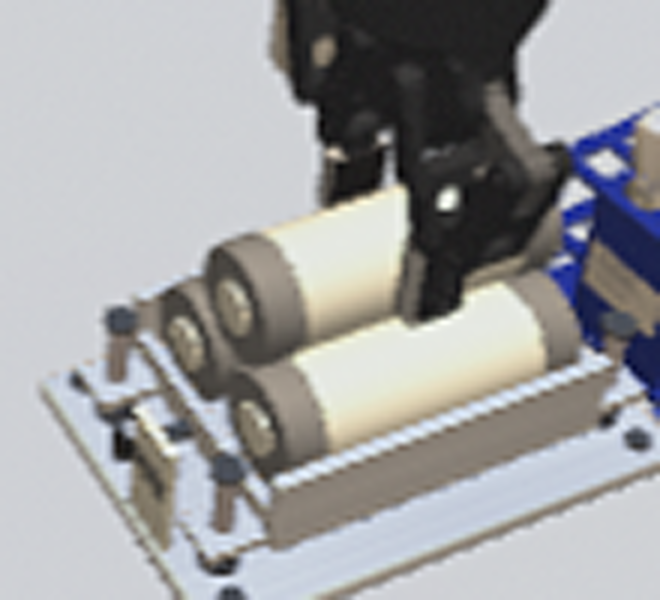

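View pics/s10b.png

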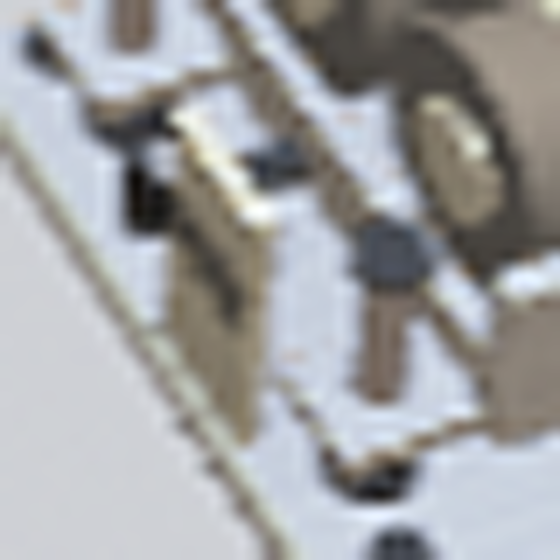

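Run:
```python
from m import *
from station import ctrl
F=[];Z=[]
t0=ctrl.get_obs()["t"]
for i in range(120):
    p=ctrl.get_image("side"); o=ctrl.get_obs(); F.append(o["contact_force"]);Z.append(o["tool_pos"][2])
F=np.array(F)
for i in range(0,120,20): print(F[i:i+20].mean(0).round(2),F[i:i+20,2].min().round(1),F[i:i+20,2].max().round(1),np.mean(Z[i:i+20]).round(5))
st(o); im=np.ascontiguousarray(p["img"][:,:,::-1]); cv2.imwrite("pics/s11full.png",im)
cv2.imwrite("pics/s11.png",cv2.resize(im[140:320,180:400],None,fx=3.5,fy=3.3))
track("pics/side4full.png","pics/s11full.png"); print(o["t"]-t0)
```

```text
[-2.21  2.41  9.22] 8.3 9.9 0.07965
[-2.39  2.47  9.33] 8.2 10.3 0.07965
[-2.16  2.43  9.27] 8.4 10.2 0.07966
[-2.31  2.5   9.46] 9.0 10.2 0.07965
[-2.41  2.51  9.06] 8.0 9.7 0.07965
[-2.35  2.27  9.14] 8.5 9.9 0.07966
t 17.25 pos [ 0.5717 -0.2078  0.0797] zdir deg 86.94 y [-0.002  0.001 -1.   ] F [-2.4  2.1  9.9] Tq [ 0.32  0.33 -0.01] op 0.042 q [-0.47  0.15  1.77  0.    1.22 -1.99]
px flow [[-0.5299999713897705, 2.7699999809265137], [-1.1699999570846558, 2.990000009536743], [3.7899999618530273, 0.949999988079071], [-0.9700000286102295, 2.9100000858306885], [-0.23999999463558197, 0.8600000143051147], [-0.4099999964237213, 2.6700000762939453], [-0.5199999809265137, 2.9200000762939453], [-0.4699999988079071, 2.75]] 9mm = [[ 0.43 -2.98]]
6.0
```

View pics/s11.png

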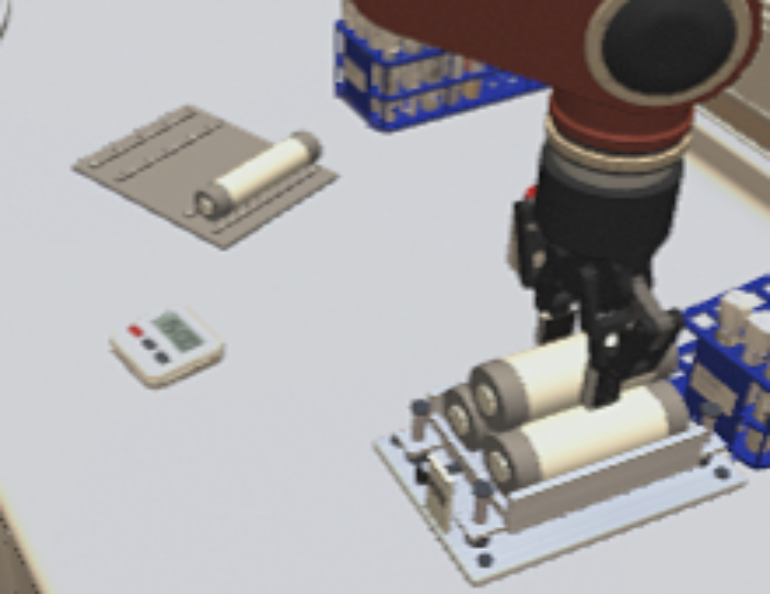

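```bash
python3 -c "
from station import ctrl
print(ctrl.finish_job())"
```

```text
the job is handed in; nothing more can be done
None
```

I took the third cartridge from the tray and laid it lengthwise in the groove between the two lower ones. I pressed it down in small steps until the trough was about 9 mm down, midway between the two lines. I held that for 6 s and handed the job in at about 17 s on the robot's clock, with the cartridge still gripped and pressed.

**Last checks**
- **Push:** it stayed at about 9.2 N during the hold (8.0 to 10.3 N with noise). The tool height stayed within 0.01 mm.
- **Trough depth:** three estimates agree at 8.6 to 9 mm: the spring force, the tool height, and how far the trough moved in the side picture. I never commanded it near the lower line. I could not read the pointer itself, because the picture is too coarse.
- **Bystanders:** the thin cartridge and the timer look unmoved in the last side picture. The bottle is almost hidden behind the gripper there (only its red cap shows), and nothing suggests it was touched.

**Less certain**
- **End alignment:** estimates put the third cartridge's ends within about 2 mm of level with the other two. The side picture suggests 1 to 2 mm towards +x, while the tool position suggests about level. The arm blocked the top camera, so I could not check it from above.
- **Sideways load:** about 2.4 N remains along each of x and y, so the grip is not perfectly centred over the groove.

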